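Re-index the LED swivel fixture to face the light detector

ROBOT

A 6-joint arm with a two-finger parallel gripper is mounted at the origin on the work surface. World frame = base frame: x ahead of the robot, y to its left, z up, the work surface at z = 0. Lengths are in m, angles in rad, forces in N, time in s.
With the tool pointing down it reaches from about 0.3 to 0.825 m from the base axis. Payload 5.4 kg.
Tool frame: the origin (TCP) lies at the very end of the fingers, on their centre line; the grasp point (between the pads) lies r.hold_point_z behind it (r.hold_point_z is the distance from the TCP to the grasp point, in m); z points along the fingers, y is the line along which they close (so a half turn about z gives the same grasp; the last joint's range is limited). The gripper opens to 92 mm and grips with 3 to 60 N. Pads are 20 mm wide; open, the fingers measure 128 mm over their backs; the gripper's body (75 mm by 189 mm) begins 69 mm behind the grasp point.
Start: joints at [-1.543, 0.158, 1.597, -0, 1.386, -0.21], TCP at [0.135, -0.559, 0.178] pointing down, gripper open.
Joint ranges: [-2.91, 2.91], [-0.94, 2.29], [0.18, 2.7], [-1.29, 4.43], [0.17, 2.64], [-3, 3]. Speed limits (rad/s): [2.57, 2.57, 3.14, 3.14, 3.14, 3.14].

INTERFACE

Orientations are given as a 3x3 rotation matrix whose columns are the frame's x, y, z axes.
In Python, from rig import status, imaging, r, nets gives the robot as it stands.
- The arm moves only by the tool play_rows, never from a script. Its argument "rows" is a list of rows, each a list of 3 entries, a list of its own where there are three numbers: the shift along the tool's x, y, z in units of 500 mm (1.0 is 500 mm), then the turn, a rotation vector about the tool's x, y, z in units of 2 pi rad (1.0 is 2 pi rad), then the closure, from 0 (fully open) to 1 (shut). In form: [[[dx, dy, dz], [wx, wy, wz], jaw], ...]. A call has 1 to 5 rows; each row is the pose to reach, as a shift and turn from the pose commanded when the call began, along the tool's axes at that moment, turning the shorter way round; what a row does not reach only later rows make up. A row lasts 1/8 s, in which the tool goes at most 62.5 mm and 10.7 degrees, less where a joint would pass 70% of its speed; a pose out of reach is approached as far as the arm can. A call with a number of a shift or a turn outside -1 to 1 is refused whole. A call with a gripper value outside its range is refused whole. The fingers move at their own pace and stop on an object; "squeeze" is the grip in N (left out, the last holds). Time passes only in rows, so rows that repeat a pose let the fingers close. It gives the time, the measured TCP pose, the force, the opening and the grip force at its end, in the units of the state.
- status.get_obs(): the state, without advancing time (a new reading comes with each control period).
- imaging.capture(name): name is "scene" or "top"; returns the picture (480x640x3 uint8, red, green, blue); there is no depth.
- imaging.camera_model(name): a dict with "fx", "fy", "cx", "cy" (pixels), "view" (4x4, takes a point from world to camera coordinates). Camera axes: x right, y up, looking along -z (the intrinsics and any distortion apply to the point x, -y, -z); pixel columns grow to the right and rows downward; lengths in m; the calibration is good to about 2 mm. A picture is of the moment at which its call begins. camera_model takes no time and is no camera call.
- r.job_done(): hands the job in; it is judged then, once.
Trained networks look in the newest picture that a camera, given by its name, has taken for a name from the list of things; names that differ only in an ending like _2 or _b are one class to them, and where a whole thing is asked for, a point or a joint stands for the part that bears it (a point fixed in the world has none). Each returns a list of dicts, best first, with "conf" (0 to 1); they miss things now and then, are a little off and sometimes report something else, mostly with a low value. They report only what shows in the picture. A call takes as long as a camera call. They do not tell look-alikes from the thing itself.
- nets.masks_of(camera, target): "pixels" (480x640 bool, what is visible of it) and "location" ([column, row] in pixels, amid what is visible of it).
The state is a dict: "clock": time; "joint_pos": joint angles; "qvel": joint speeds; "tau": joint torques, N m; "eef_pos": TCP position; "orientation": TCP orientation; "ft_force": force on the tool from outside, world axes, zero at the start; "moment": the same for the moment, N m; "gripper_width": finger opening in m; "finger_force": force on a finger pad.
Only numpy, scipy, OpenCV 4.12 (cv2) and the standard library are available. Lean on these libraries where they do the work, as an engineer would, in place of code of your own. Each camera call takes 0.05 s, during which the arm holds its last target. There are 200 camera calls.

TASK

The LED lamp on the notched swivel plate must face the white-domed light detector instead of straight ahead. Pull the spring plunger's T-handle up and twist it anticlockwise so that it stays held out by itself, turn the lamp round to the index position that faces the detector, then twist the handle back so that the pin drops fully home and locks the plate there. Leave the detector, the finned heat sink and the other things on the bench where they stand.

Things in the scene. Friction and masses are not known exactly. Their poses are not given: they have to be found in the camera images.
- fixture: Indexing swivel fixture, fixed to the bench: dark grey base plate 260 x 200 x 12 mm. Origin: centre of its underside, on the bench; own x runs from the plunger end to the lamp end, y to its left, z up. The notched plate turns about a vertical axis at (30, 0) mm; the vertical spring plunger stands at (-42, 0) mm in a steel sleeve 34 mm square, top 64 mm above the bench, slotted along x.
- swivel (a joint): Angle of the plate in rad, anticlockwise positive from above; starts locked at 0 (lamp along fixture +x); range -1.4 to 1.4, stays where left (0.06 N m friction). Notches at 0, +-0.524, +-1.047. Detector and heat sink stand at +1.047 and -1.047 (fixture +y and -y side), one each. The round-nosed 10 mm pin drops in and centres itself if within about 0.04 rad of a notch, else rests on the plate.
- plunger (a joint): How far the plunger is pulled up, in m: 0 is fully home (pin 10 mm deep in a notch), 0.022 the upper stop. A spring pushes it down, 6 N at 0 rising to 11 N. Above 0.011 the pin is clear of the plate. Above 0.016 the handle's cross pin is out of the sleeve's slot and the handle can be twisted; the cross pin then rests on the sleeve at 0.016. Let down between notches it reads about 0.011.
- twist (a joint): Twist of the plunger's T-handle in rad, anticlockwise positive from above: 0 (stop) has the bar along the fixture's x, in line with the slot, where the plunger can drop; 1.3 is the other stop. Pulled up and twisted between about 0.3 and 1.3 it rests on the sleeve, held out; it drops below about 0.1. It cannot be twisted while down.
- handle (a point): Centre of the plunger's black T-handle bar, 46 mm long, 12 mm thick, 22 mm high, 99 mm above the bench when home. Own x axis along the bar, z up. Nothing within 80 mm is higher than 64 mm above the bench, save the stem below the bar.
- lamp_block (a point): Centre of the dark, finned LED lamp block on the plate, 30 x 30 mm and 60 mm high (top 88 mm above the bench), 45 mm from the plate's axis. Own x axis points outwards from the plate's axis, the way the lamp shines; z up. It is sturdy: it may be gripped by its side faces (30 mm apart, along own y) or pushed to turn the plate.
- lamp_nose (a point): Tip of the clear LED on the lamp block's outer face, 72 mm from the plate's axis and 60 mm above the bench.
- detector_center (a point): Loose light detector, half-way up: white dome on a black collar 38 mm wide, thin post and round dark foot 50 mm wide, 78 mm high in all. It stands 160 mm from the plate's axis, at the left or the right index position.
- heatsink_center (a point): Loose round dark grey metal heat sink with stacked disc fins, 50 mm wide and 60 mm high, this point half-way up. It stands at the index position opposite the detector's.
- multimeter: Loose grey multimeter lying flat, 150 x 75 mm, 45 mm high with its dial, left of the fixture. Origin: centre of its underside. Not to be moved.
- screwdriver: Loose screwdriver lying on the bench right of the fixture, along its own x. Not to be moved.
- breadboard: Loose white breadboard with small parts, 55 x 165 mm, 20 mm high, beyond the fixture. Origin: centre of its underside. Not to be moved.
- plate_axis (a point): Centre of the notched aluminium swivel plate's top face, on its turning axis, 28 mm above the bench. Rim radius 80 mm, with 12 mm wide rim notches every 30 degrees. The pin's grey bridge, 46 mm high and 40 mm wide, overhangs the rim at the plunger.
There are look-alikes about, which are no part of the job. Leave any blue or purple look-alike of the part that bears detector_center alone.

How it is judged:
By the outcome, as a careful person would: the job done as asked, in the order asked, and still so for the second after the job is handed in, with the robot touching nothing.
It also fails if it takes over 64 s, if anything falls off the work surface, if the arm or the gripper's body presses on something with over 40 N, if the wrist force passes 120 N, or if a joint passes its speed limit or range.

## Working session

There is one attempt and no reset: what is moved stays moved. The work goes in short steps, Python scripts to look and compute and a tool call to move; the robot and the scene stay as the last step left them, time stands still between calls to the robot, and variables do not carry over. Pictures are saved under pics/ and viewed, at most 10 in all, crops included, and the job is handed in when it is done.

Besides the shell and the picture viewer there is one more tool, called after "Call:" in YAML: its name, and indented under it one key for each argument. play_rows: Moves the arm, as the interface text tells. Its arguments: {"type":"object","properties":{"rows":{"type":"array","items":{"type":"array"}},"squeeze":{"type":"number"}},"required":["rows"]}

```bash
mkdir -p pics; cat > h.py <<'E'
import numpy as np, cv2
from rig import status, imaging, r, nets
def ray(cam,px):
    m=imaging.camera_model(cam); V=np.array(m["view"]); R=V[:3,:3]; t=V[:3,3]
    d=np.array([(px[0]-m["cx"])/m["fx"],-(px[1]-m["cy"])/m["fy"],-1.])
    return -R.T@t, R.T@d
def at_z(cam,px,z):
    o,d=ray(cam,px); return o+d*(z-o[2])/d[2]
def proj(cam,p):
    m=imaging.camera_model(cam); V=np.array(m["view"]); c=V[:3,:3]@np.array(p)+V[:3,3]
    return np.array([m["fx"]*c[0]/-c[2]+m["cx"], m["fy"]*-c[1]/-c[2]+m["cy"]])
def tool(dp):
    "world shift -> tool units"
    return np.round(np.array(status.get_obs()["orientation"]).T@np.array(dp)/0.5,4)
def save(cam,name,box=None,s=1):
    im=imaging.capture(cam)
    if box: im=im[box[1]:box[3],box[0]:box[2]]
    im=cv2.resize(im,None,fx=s,fy=s,interpolation=cv2.INTER_CUBIC)
    cv2.imwrite("pics/"+name,im[:,:,::-1])
E
python3 - <<'E'
from h import *
save("top","t1.png"); save("scene","s1.png")
for c in ("top","scene"):
    print(c,{k:v for k,v in imaging.camera_model(c).items()})
    for n in ("handle","lamp_block","plate_axis","detector_center","heatsink_center","fixture"):
        for k in nets.masks_of(c,n)[:3]: print(n,round(k["conf"],2),np.round(k["location"]),k["pixels"].sum())
o=status.get_obs(); print(o["clock"],o["orientation"],r.hold_point_z)
E
```

```text
top {'fx': 524.4412841147058, 'fy': 524.4412841147058, 'cx': 313.8640297171219, 'cy': 241.88414063340844, 'view': array([[ 0.00401718, -0.99996222, -0.00770859,  0.07063371],
       [ 0.99440951,  0.00318124,  0.1055443 , -0.60775812],
       [-0.10551579, -0.00808949,  0.99438472, -1.1637389 ],
       [ 0.        ,  0.        ,  0.        ,  1.        ]])}
lamp_block 0.69 [340. 231.] 3251
plate_axis 0.64 [350. 246.] 9447
detector_center 0.81 [277. 223.] 363
detector_center 0.76 [243. 171.] 392
detector_center 0.66 [358. 259.] 126
heatsink_center 0.85 [387. 178.] 483
fixture 0.76 [352. 248.] 9683
scene {'fx': 596.3801943399246, 'fy': 596.3801943399246, 'cx': 324.6762030680555, 'cy': 237.21068519086526, 'view': array([[ 0.84613706,  0.5327866 , -0.01380238, -0.5313869 ],
       [-0.43840134,  0.71050045,  0.55044834,  0.18667428],
       [ 0.3030781 , -0.45970376,  0.83475512, -1.39818383],
       [ 0.        ,  0.        ,  0.        ,  1.        ]])}
handle 0.57 [288. 251.] 300
lamp_block 0.97 [328. 277.] 4053
plate_axis 0.97 [310. 282.] 11267
detector_center 0.88 [443. 225.] 633
detector_center 0.85 [371. 221.] 573
detector_center 0.77 [390. 193.] 564
heatsink_center 0.61 [357. 347.] 881
fixture 0.69 [313. 281.] 11292
0.7 [[ 9.71870450e-01  2.35516089e-01 -2.29777657e-05]
 [ 2.35516088e-01 -9.71870449e-01 -6.07894994e-05]
 [-3.66483167e-05  5.36678846e-05 -9.99999998e-01]] 0.0187
```

View pics/t1.png

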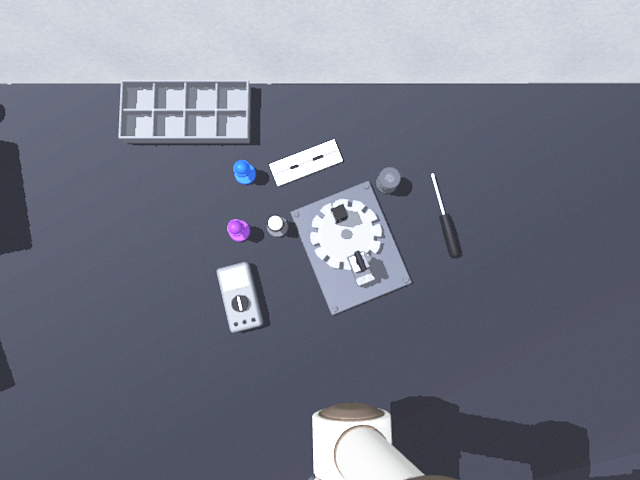

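View pics/s1.png

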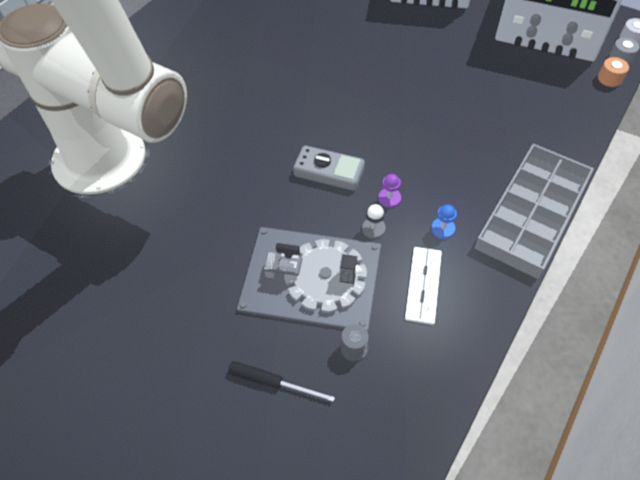

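The white-domed detector is at top (277,225) and scene (375,213), on the fixture's +y side. The purple look-alike at top (238,230) and the blue one at (244,171) are not to be touched. The heat sink is at top (388,180). Next I'll take the fixture's corners and a close crop.

```bash
cat >> h.py <<'E'
def fx_pt(P,xyz):
    x,y,a=P; c,s=np.cos(a),np.sin(a); return np.array([x+c*xyz[0]-s*xyz[1],y+s*xyz[0]+c*xyz[1],xyz[2]])
E
python3 - <<'E'
from h import *
from scipy.optimize import least_squares
cor=[(.13,.1),(.13,-.1),(-.13,-.1),(-.13,.1)]
obs=[("top",(*c,.012),p) for c,p in zip(cor,[(291,212),(370,182.5),(411,283),(333,313.5)])]
obs+=[("scene",(*c,.012),p) for c,p in zip(cor,[(381,245),(366,327),(239,311),(259,229)])]
obs+=[("top",(.03,0,.028),(347,234.5)),("scene",(.03,0,.028),(326,272))]
f=lambda P:np.concatenate([proj(c,fx_pt(P,q))-p for c,q,p in obs])
s=least_squares(f,[.6,0,.3],loss="soft_l1"); P=s.x; print(P,np.round(s.fun.reshape(-1,2),1))
np.save("P.npy",P)
pts={"handle":(-.042,0,.11),"nose":(.102,0,.06),"lamptop":(.075,0,.088)}
a=1.047;pts["det"]=(.03+.16*np.cos(a),.16*np.sin(a),.078)
out=[]
for c,b in (("top",(260,160,430,320)),("scene",(225,180,400,345))):
    im=imaging.capture(c)[b[1]:b[3],b[0]:b[2]]; im=cv2.resize(im,(400,380),interpolation=cv2.INTER_CUBIC).copy()
    for n,q in pts.items():
        u=proj(c,fx_pt(P,q)); print(c,n,np.round(u),np.round(fx_pt(P,q),4))
        cv2.circle(im,(int((u[0]-b[0])*400/(b[2]-b[0])),int((u[1]-b[1])*380/(b[3]-b[1]))),3,(255,0,0),-1)
    out.append(im)
cv2.imwrite("pics/c1.png",np.hstack(out)[:,:,::-1])
E
```

```text
[ 0.6000247  -0.01256482  0.3829029 ] [[-0.9 -1.5]
 [-0.6 -3.3]
 [ 1.4 -0.6]
 [-1.3  1.4]
 [-0.9 -0.7]
 [ 0.6  4.7]
 [-4.9 -0.5]
 [-0.4 -2.1]
 [-0.7 -1.1]
 [-2.   2.6]]
top handle [361. 260.] [ 0.5611 -0.0283  0.11  ]
top nose [335. 202.] [0.6946 0.0255 0.06  ]
top lamptop [340. 211.] [0.6696 0.0155 0.088 ]
top det [276. 220.] [0.6503 0.1571 0.078 ]
scene handle [286. 247.] [ 0.5611 -0.0283  0.11  ]
scene nose [361. 272.] [0.6946 0.0255 0.06  ]
scene lamptop [347. 262.] [0.6696 0.0155 0.088 ]
scene det [375. 210.] [0.6503 0.1571 0.078 ]
```

View pics/c1.png

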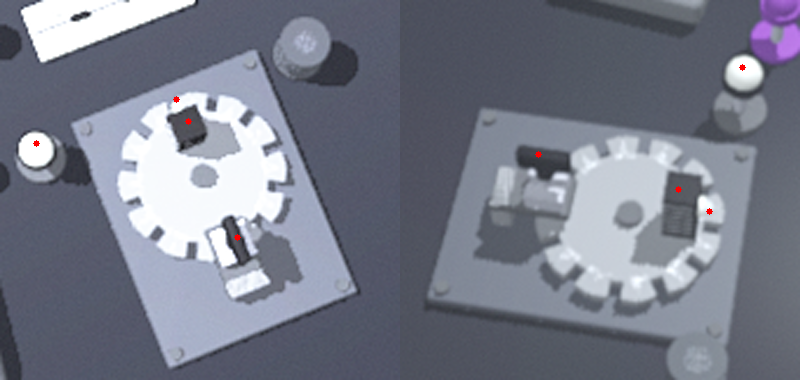

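The crop confirms the choices: T-handle at top (361,261), lamp at top (340,213) and the white dome at top (276,221), which matches the predicted +1.047 position. Moving now.

Call:
play_rows:
  rows:
    - [[0.09, -0.07, 0], [0, 0, -0.005], 0]
    - [[0.18, -0.14, 0], [0, 0, -0.01], 0]
    - [[0.27, -0.21, 0], [0, 0, -0.015], 0]
    - [[0.36, -0.28, 0], [0, 0, -0.02], 0]
    - [[0.45, -0.345, 0], [0, 0, -0.023], 0]

```text
clock: 1.42
eef_pos: [0.3144, -0.3367, 0.1779]
orientation: [[0.928, 0.373, 0.0], [0.373, -0.928, -0.001], [0.0, 0.001, -1.0]]
ft_force: [1.4, -0.4, 0.0]
gripper_width: 0.0919
finger_force: 0.0
```

```bash
cat >> h.py <<'E'
from scipy.spatial.transform import Rotation as Ro
def goal(p,yaw):
    "tool shift and turn (in units) to TCP p, tool x at yaw, pointing down"
    o=status.get_obs(); R=np.array(o["orientation"]); c,s=np.cos(yaw),np.sin(yaw)
    G=np.array([[c,s,0],[s,-c,0],[0,0,-1.]])
    w=Ro.from_matrix(R.T@G).as_rotvec()/(2*np.pi)
    print("pos",np.round(o["eef_pos"],4),"yaw",round(np.arctan2(R[1,0],R[0,0]),4),"F",np.round(o["ft_force"],1),"w",o["gripper_width"],"t",o["clock"])
    print("shift",np.round(R.T@(np.array(p)-o["eef_pos"])/0.5,4),"turn",np.round(w,4))
P=np.load("P.npy")
E
python3 -c "
from h import *
goal((.560,-.029,.16),P[2])"
```

```text
pos [ 0.3144 -0.3367  0.1779] yaw 0.3826 F [ 1.4 -0.4  0. ] w 0.09191647193410511 t 1.425
shift [ 0.6854 -0.3875  0.0357] turn [ 0.0001 -0.     -0.    ]
```

Call:
play_rows:
  rows:
    - [[0.1, -0.056, 0], [0, 0, 0], 0]
    - [[0.2, -0.113, 0], [0, 0, 0], 0]
    - [[0.3, -0.17, 0], [0, 0, 0], 0]
    - [[0.4, -0.226, 0], [0, 0, 0], 0]
    - [[0.5, -0.283, 0], [0, 0, 0], 0]

```text
clock: 2.05
eef_pos: [0.4938, -0.112, 0.178]
orientation: [[0.928, 0.373, 0.001], [0.373, -0.928, -0.001], [0.001, 0.001, -1.0]]
ft_force: [0.8, -1.4, 0.2]
gripper_width: 0.0917
finger_force: 0.0
```

Call:
play_rows:
  rows:
    - [[0.09, -0.05, 0], [0, 0, 0], 0]
    - [[0.185, -0.1045, 0.035], [0, 0, 0], 0]
    - [[0.185, -0.1045, 0.035], [0, 0, 0], 0]
    - [[0.185, -0.1045, 0.035], [0, 0, 0], 0]

```text
clock: 2.55
eef_pos: [0.5587, -0.0309, 0.1602]
orientation: [[0.928, 0.373, -0.0], [0.373, -0.928, -0.0], [-0.0, 0.0, -1.0]]
ft_force: [0.7, -0.4, -0.6]
gripper_width: 0.0918
finger_force: 0.0
```

```bash
python3 -c "
from h import *
goal((.560,-.029,.081),P[2])
im=[]
for c,b in (('top',(310,200,410,300)),('scene',(225,180,345,300))):
    x=imaging.capture(c)[b[1]:b[3],b[0]:b[2]]; im.append(cv2.resize(x,(400,400),interpolation=cv2.INTER_CUBIC))
cv2.imwrite('pics/c2.png',np.hstack(im)[:,:,::-1])
"
```

```text
pos [ 0.5587 -0.0309  0.1602] yaw 0.3826 F [ 0.7 -0.4 -0.6] w 0.09181785170679391 t 2.55
shift [ 0.0038 -0.0026  0.1585] turn [ 0.      0.0001 -0.    ]
```

View pics/c2.png

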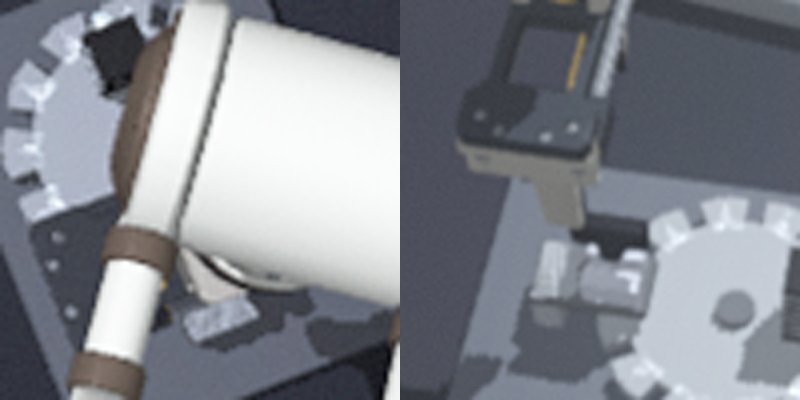

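The gripper hovers over the bar: in the scene crop the finger at (565,215) is above the bar at (610,235). Descending and gripping.

Call:
play_rows:
  rows:
    - [[0.004, -0.003, 0.08], [0, 0, 0], 0]
    - [[0.004, -0.003, 0.13], [0, 0, 0], 0.4]
    - [[0.004, -0.003, 0.158], [0, 0, 0], 0.6]
    - [[0.004, -0.003, 0.158], [0, 0, 0], 0.7]
  squeeze: 10

```text
clock: 3.15
eef_pos: [0.5597, -0.029, 0.0809]
orientation: [[0.928, 0.372, -0.001], [0.372, -0.928, 0.0], [-0.001, -0.001, -1.0]]
ft_force: [-0.2, 0.3, 0.6]
gripper_width: 0.064
finger_force: 0.0
```

Call:
play_rows:
  rows:
    - [[0, 0, 0], [0, 0, 0], 1]
    - [[0, 0, 0], [0, 0, 0], 1]
    - [[0, 0, 0], [0, 0, 0], 1]
    - [[0, 0, 0], [0, 0, 0], 1]
  squeeze: 10

```text
clock: 3.65
eef_pos: [0.5604, -0.0285, 0.0815]
orientation: [[0.928, 0.373, 0.0], [0.373, -0.928, -0.0], [0.0, 0.0, -1.0]]
ft_force: [-0.7, -0.1, -0.9]
gripper_width: 0.0243
finger_force: 0.0
```

Call:
play_rows:
  rows:
    - [[0, 0, 0], [0, 0, 0], 1]
    - [[0, 0, 0], [0, 0, 0], 1]
    - [[0, 0, 0], [0, 0, 0], 1]
    - [[0, 0, 0], [0, 0, 0], 1]
  squeeze: 10

```text
clock: 4.15
eef_pos: [0.5602, -0.0285, 0.0812]
orientation: [[0.928, 0.373, -0.0], [0.373, -0.928, 0.0], [-0.0, -0.0, -1.0]]
ft_force: [1.2, -0.0, 0.3]
gripper_width: 0.0008
finger_force: 0.0
```

Call:
play_rows:
  rows:
    - [[0, 0, 0], [0, 0, 0], 1]
    - [[0, 0, 0], [0, 0, 0], 1]
    - [[0, 0, 0], [0, 0, 0], 1]
  squeeze: 40

```text
clock: 4.53
eef_pos: [0.5603, -0.0285, 0.0812]
orientation: [[0.928, 0.373, 0.0], [0.373, -0.928, -0.0], [0.0, 0.0, -1.0]]
ft_force: [1.0, 0.7, -0.5]
gripper_width: 0.0003
finger_force: 0.0
```

The fingers shut on nothing, so I'll look.

```bash
python3 -c "
from h import *
im=[]
for c,b in (('top',(300,190,420,310)),('scene',(225,180,345,300))):
    x=imaging.capture(c)[b[1]:b[3],b[0]:b[2]]; im.append(cv2.resize(x,(400,400),interpolation=cv2.INTER_CUBIC))
    print(c,proj(c,status.get_obs()['eef_pos']),proj(c,fx_pt(P,(-.042,0,.11))))
cv2.imwrite('pics/c3.png',np.hstack(im)[:,:,::-1])
"
```

```text
top [360.12173595 261.24876419] [361.10877769 259.92966508]
scene [286.39971313 255.13742538] [285.80267077 247.20495773]
```

View pics/c3.png

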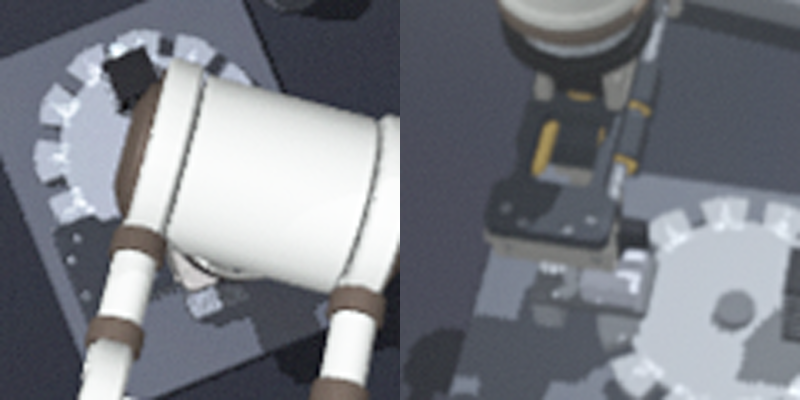

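```bash
python3 -c "
from h import *
R=np.array(status.get_obs()['orientation'])
for nm,p in (('pre',[.5587,-.0309,.1602]),('now',status.get_obs()['eef_pos'])):
  for q in ((-.0375,.0945,-.0877),(.0375,.0945,-.0877),(-.01,.046,0),(.01,.046,0),(-.01,.064,0),(.01,.064,0)):
    w=np.array(p)+R@q; u=proj('scene',w); print(nm,q,np.round(u,1),'crop',np.round((u-[225,180])/.3+[400,0]))
print(proj('scene',fx_pt(P,(-.065,0,.099))),proj('scene',fx_pt(P,(-.019,0,.099))))
o,_=ray('scene',(0,0));print(o)
o=status.get_obs();print(o['tau'],o['gripper_width'])
"
```

```text
pre (-0.0375, 0.0945, -0.0877) [242.6 247.3] crop [459. 224.]
pre (0.0375, 0.0945, -0.0877) [288. 254.] crop [610. 247.]
pre (-0.01, 0.046, 0) [270.9 253.3] crop [553. 244.]
pre (0.01, 0.046, 0) [281.9 254.9] crop [590. 250.]
pre (-0.01, 0.064, 0) [268.5 261.8] crop [545. 273.]
pre (0.01, 0.064, 0) [279.6 263.5] crop [582. 278.]
now (-0.0375, 0.0945, -0.0877) [250.  271.3] crop [483. 304.]
now (0.0375, 0.0945, -0.0877) [292.6 277.8] crop [625. 326.]
now (-0.01, 0.046, 0) [276.  274.8] crop [570. 316.]
now (0.01, 0.046, 0) [286.4 276.4] crop [605. 321.]
now (-0.01, 0.064, 0) [273.9 283.1] crop [563. 344.]
now (0.01, 0.064, 0) [284.3 284.7] crop [598. 349.]
[274.39241692 248.57701485] [298.05576256 252.05564008]
[ 0.9552233  -0.49226671  1.05705216]
[ 6.26356486e-04 -3.85720003e+01 -2.99994975e+01  5.37999300e-02
 -5.15462738e-02  8.89185515e-06] 0.0003462034189770499
```

```bash
python3 -c "
from h import *
R=np.array(status.get_obs()['orientation']);p=np.array(status.get_obs()['eef_pos'])
for z in (-.0877,-.15):
  for q in ((.0375,-.0945,z),(-.0375,-.0945,z),(.0375,.0945,z),(-.0375,.0945,z)):
    u=proj('top',p+R@q); print(q,np.round(u,1),'crop',np.round((u-[300,190])/.3))
im=imaging.capture('scene')[110:310,180:400]; t=imaging.capture('top')[190:310,290:420]
a=cv2.resize(im,(440,400),interpolation=cv2.INTER_CUBIC);b=cv2.resize(t,(360,400),interpolation=cv2.INTER_CUBIC)
cv2.imwrite('pics/c4.png',np.hstack([a,b])[:,:,::-1])
"
```

```text
(0.0375, -0.0945, -0.0877) [313.1 258.3] crop [ 44. 228.]
(-0.0375, -0.0945, -0.0877) [326.9 293.1] crop [ 90. 344.]
(0.0375, 0.0945, -0.0877) [399.9 223.8] crop [333. 113.]
(-0.0375, 0.0945, -0.0877) [414.3 258.2] crop [381. 227.]
(0.0375, -0.0945, -0.15) [312.8 255.9] crop [ 43. 220.]
(-0.0375, -0.0945, -0.15) [327.5 292.8] crop [ 92. 343.]
(0.0375, 0.0945, -0.15) [404.9 219.3] crop [350.  98.]
(-0.0375, 0.0945, -0.15) [420.3 255.7] crop [401. 219.]
```

View pics/c4.png

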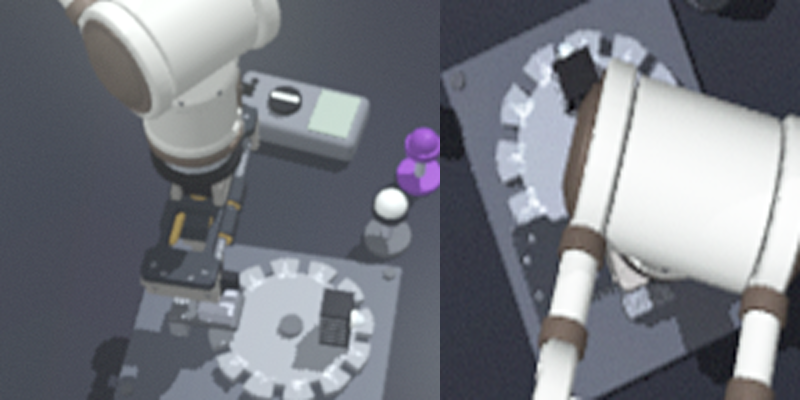

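The top camera agrees with the arm in x and y. In the scene view the gripper sits higher than the reported z implies, by roughly 30 mm, so the fingers closed above the bar. I'll open and straddle lower while watching the force.

Call:
play_rows:
  rows:
    - [[0, 0, -0.02], [0, 0, 0], 0]
    - [[0, 0, -0.02], [0, 0, 0], 0]
    - [[0, 0, -0.02], [0, 0, 0], 0]
    - [[0, 0, -0.02], [0, 0, 0], 0]
    - [[0, 0, -0.02], [0, 0, 0], 0]
  squeeze: 10

```text
clock: 5.35
eef_pos: [0.5601, -0.0284, 0.091]
orientation: [[0.928, 0.373, -0.0], [0.373, -0.928, 0.0], [-0.0, -0.0, -1.0]]
ft_force: [-0.3, 0.2, -0.1]
gripper_width: 0.0482
finger_force: 0.0
```

Call:
play_rows:
  rows:
    - [[0, 0, 0], [0, 0, 0], 0]
    - [[0, 0, 0.02], [0, 0, 0], 0]
    - [[0, 0, 0.035], [0, 0, 0], 0]
    - [[0, 0, 0.05], [0, 0, 0], 0]
    - [[0, 0, 0.05], [0, 0, 0], 0]

```text
clock: 5.98
eef_pos: [0.5595, -0.0283, 0.0651]
orientation: [[0.928, 0.373, -0.002], [0.373, -0.928, 0.001], [-0.002, -0.001, -1.0]]
ft_force: [-0.4, -0.2, -0.1]
gripper_width: 0.092
finger_force: 0.0
```

```bash
python3 -c "
from h import *
goal((.560,-.029,.05),P[2])
im=imaging.capture('scene')[150:310,200:400]
cv2.imwrite('pics/c5.png',cv2.resize(im,(800,600),interpolation=cv2.INTER_CUBIC)[:,:,::-1])
"
```

```text
pos [ 0.5595 -0.0283  0.0651] yaw 0.3823 F [-0.4 -0.2 -0.1] w 0.09200882072679246 t 5.975
shift [0.0005 0.0018 0.0302] turn [-0.0002  0.0002 -0.0001]
```

View pics/c5.png

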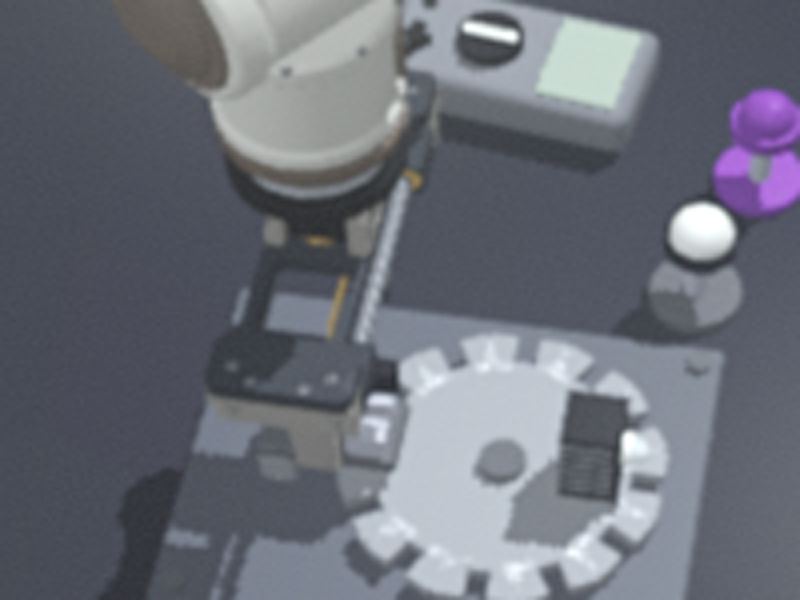

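The finger tip at (317,470) still shows above the sleeve, with no contact force. Lowering a further 15 mm and closing gently.

Call:
play_rows:
  rows:
    - [[0, 0, 0.015], [0, 0, 0], 0.3]
    - [[0, 0, 0.03], [0, 0, 0], 0.5]
    - [[0, 0, 0.03], [0, 0, 0], 0.7]
    - [[0, 0, 0.03], [0, 0, 0], 0.75]
    - [[0, 0, 0.03], [0, 0, 0], 0.75]
  squeeze: 5

```text
clock: 6.65
eef_pos: [0.5605, -0.0285, 0.0515]
orientation: [[0.928, 0.373, 0.001], [0.373, -0.928, -0.0], [0.0, 0.0, -1.0]]
ft_force: [0.2, -0.1, 1.2]
gripper_width: 0.0438
finger_force: 0.0
```

Call:
play_rows:
  rows:
    - [[0, 0, 0], [0, 0, 0], 0.9]
    - [[0, 0, 0], [0, 0, 0], 1]
    - [[0, 0, 0], [0, 0, 0], 1]
    - [[0, 0, 0], [0, 0, 0], 1]
  squeeze: 5

```text
clock: 7.15
eef_pos: [0.5593, -0.0264, 0.051]
orientation: [[0.928, 0.373, -0.002], [0.373, -0.928, 0.004], [-0.0, -0.004, -1.0]]
ft_force: [-2.1, 7.2, 3.4]
gripper_width: 0.0167
finger_force: 5.0
```

Call:
play_rows:
  rows:
    - [[0, -0.004, 0], [0, 0, 0], 1]
    - [[0, -0.004, 0], [0, 0, 0], 1]
    - [[0, -0.004, 0], [0, 0, 0], 1]
  squeeze: 5

```text
clock: 7.52
eef_pos: [0.5593, -0.0262, 0.0511]
orientation: [[0.928, 0.373, -0.0], [0.373, -0.928, 0.001], [-0.0, -0.001, -1.0]]
ft_force: [-1.3, 3.8, 1.6]
gripper_width: 0.0164
finger_force: 5.0
```

Call:
play_rows:
  rows:
    - [[0, -0.004, 0], [0, 0, 0], 1]
    - [[0, -0.004, 0], [0, 0, 0], 1]
    - [[0, -0.004, 0], [0, 0, 0], 1]
  squeeze: 5

```text
clock: 7.9
eef_pos: [0.5591, -0.0256, 0.0513]
orientation: [[0.928, 0.373, 0.001], [0.373, -0.928, -0.001], [0.0, 0.001, -1.0]]
ft_force: [1.0, -2.4, -1.1]
gripper_width: 0.0162
finger_force: 5.0
```

Call:
play_rows:
  rows:
    - [[0, 0, 0], [0, 0, 0], 1]
    - [[0, 0, 0], [0, 0, 0], 1]
    - [[0, 0, -0.006], [0, 0, 0], 1]
    - [[0, 0, -0.012], [0, 0, 0], 1]
    - [[0, 0, -0.012], [0, 0, 0], 1]
  squeeze: 30

```text
clock: 8.52
eef_pos: [0.559, -0.0254, 0.0562]
orientation: [[0.928, 0.373, 0.001], [0.373, -0.928, -0.001], [0.0, 0.001, -1.0]]
ft_force: [5.2, -5.9, -8.3]
gripper_width: 0.0117
finger_force: 58.0
```

```bash
python3 -c "
from h import *
goal((.560,-.029,.05),P[2]);print(status.get_obs()['moment'])
im=imaging.capture('scene')[190:290,250:350]
t=imaging.capture('top')[230:310,320:400]
cv2.imwrite('pics/c6.png',np.hstack([cv2.resize(i,(400,400),interpolation=cv2.INTER_CUBIC) for i in (im,t)])[:,:,::-1])
"
```

```text
pos [ 0.559  -0.0254  0.0562] yaw 0.3822 F [ 5.2 -5.9 -8.3] w 0.011689926429665083 t 8.525
shift [-0.0009  0.0073  0.0124] turn [ 0.0002 -0.0001 -0.0001]
[-0.92661558 -0.97731828  0.11523321]
```

View pics/c6.png

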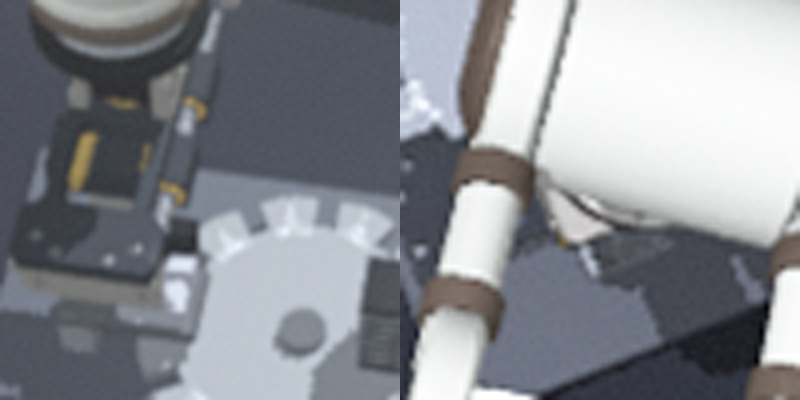

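The bar is now gripped (opening 11.7 mm) and the force shows the spring's 8 N. Lifting to about 19 mm.

Call:
play_rows:
  rows:
    - [[0, 0.003, -0.008], [0, 0, 0], 1]
    - [[0, 0.003, -0.016], [0, 0, 0], 1]
    - [[0, 0.003, -0.024], [0, 0, 0], 1]
    - [[0, 0.003, -0.028], [0, 0, 0], 1]
    - [[0, 0.003, -0.028], [0, 0, 0], 1]
  squeeze: 30

```text
clock: 9.25
eef_pos: [0.5589, -0.0256, 0.0695]
orientation: [[0.928, 0.373, -0.0], [0.373, -0.928, 0.001], [-0.0, -0.001, -1.0]]
ft_force: [6.2, -1.9, -11.5]
gripper_width: 0.0118
finger_force: 57.9
```

Call:
play_rows:
  rows:
    - [[0.002, 0, 0], [0, 0, -0.02], 1]
    - [[0.002, 0, 0], [0, 0, -0.045], 1]
    - [[0.002, 0, 0], [0, 0, -0.07], 1]
    - [[0.002, 0, 0], [0, 0, -0.095], 1]
    - [[0.002, 0, 0], [0, 0, -0.115], 1]
  squeeze: 30

```text
clock: 9.88
eef_pos: [0.5596, -0.0262, 0.0694]
orientation: [[0.446, 0.895, -0.001], [0.895, -0.446, -0.001], [-0.001, -0.001, -1.0]]
ft_force: [4.5, -5.0, -11.4]
gripper_width: 0.012
finger_force: 57.9
```

Call:
play_rows:
  rows:
    - [[0, 0, 0], [0, 0, -0.02], 1]
    - [[0, 0, 0], [0, 0, -0.03], 1]
    - [[0, 0, 0.004], [0, 0, -0.03], 1]
    - [[0, 0, 0.008], [0, 0, -0.03], 1]
    - [[0, 0, 0.008], [0, 0, -0.03], 1]
  squeeze: 30

```text
clock: 10.5
eef_pos: [0.5601, -0.0263, 0.0678]
orientation: [[0.274, 0.962, -0.0], [0.962, -0.274, -0.001], [-0.001, -0.0, -1.0]]
ft_force: [-1.7, -4.5, 2.4]
gripper_width: 0.0117
finger_force: 58.4
```

It rests on the sleeve: the spring pull has gone, with twist about 0.91. Releasing and rising.

Call:
play_rows:
  rows:
    - [[0, 0, 0], [0, 0, 0], 0.6]
    - [[0, 0, 0], [0, 0, 0], 0.4]
    - [[0, 0, 0], [0, 0, 0], 0.3]
    - [[0, 0, 0], [0, 0, 0], 0.3]
    - [[0, 0, -0.08], [0, 0, 0], 0.3]

```text
clock: 11.12
eef_pos: [0.557, -0.0248, 0.104]
orientation: [[0.274, 0.962, -0.008], [0.962, -0.274, 0.002], [0.0, -0.008, -1.0]]
ft_force: [0.5, -0.4, 0.6]
gripper_width: 0.0601
finger_force: 0.0
```

Call:
play_rows:
  rows:
    - [[0, 0, -0.08], [0, 0, 0.03], 0.3]
    - [[0, 0, -0.08], [0, 0, 0.06], 0.3]
    - [[0, 0, -0.08], [0, 0, 0.09], 0.3]
    - [[0, 0, -0.08], [0, 0, 0.12], 0.3]
    - [[0, 0, -0.08], [0, 0, 0.145], 0.3]

```text
clock: 11.75
eef_pos: [0.5601, -0.0256, 0.147]
orientation: [[0.93, 0.368, -0.0], [0.368, -0.93, 0.0], [-0.0, -0.0, -1.0]]
ft_force: [-0.1, 0.2, 0.0]
gripper_width: 0.0641
finger_force: 0.0
```

```bash
python3 -c "
from h import *
goal((*fx_pt(P,(.075,0,0))[:2],.12),P[2])
"
```

```text
pos [ 0.5601 -0.0256  0.147 ] yaw 0.3768 F [-0.1  0.2  0. ] w 0.06413022425952099 t 11.75
shift [0.2339 0.0043 0.054 ] turn [-0.0001  0.     -0.001 ]
```

Call:
play_rows:
  rows:
    - [[0.08, 0, 0], [0, 0, 0], 0.3]
    - [[0.16, -0.002, 0], [0, 0, -0.001], 0.3]
    - [[0.232, -0.003, 0], [0, 0, -0.001], 0.3]
    - [[0.232, -0.003, 0.1], [0, 0, -0.001], 0.3]
    - [[0.232, -0.003, 0.16], [0, 0, -0.001], 0.3]
  squeeze: 5

```text
clock: 12.38
eef_pos: [0.6662, 0.0195, 0.0643]
orientation: [[0.925, 0.379, -0.003], [0.379, -0.925, 0.001], [-0.003, -0.002, -1.0]]
ft_force: [-0.7, -0.5, 0.4]
gripper_width: 0.0641
finger_force: 0.0
```

Call:
play_rows:
  rows:
    - [[0, 0, 0.03], [0, 0, 0], 0.4]
    - [[0, 0, 0.03], [0, 0, 0], 0.6]
    - [[0, 0, 0.03], [0, 0, 0], 0.7]
    - [[0, 0, 0.03], [0, 0, 0], 0.8]
    - [[0, 0, 0.03], [0, 0, 0], 0.8]
  squeeze: 5

```text
clock: 13.0
eef_pos: [0.668, 0.0188, 0.0533]
orientation: [[0.925, 0.379, 0.002], [0.379, -0.925, -0.0], [0.002, 0.001, -1.0]]
ft_force: [-0.5, -0.4, 0.4]
gripper_width: 0.0185
finger_force: 0.0
```

Still above the lamp, so the z offset is at least 35 mm. Opening, going lower and closing gently.

Call:
play_rows:
  rows:
    - [[0, 0, -0.01], [0, 0, 0], 0.3]
    - [[0, 0, -0.01], [0, 0, 0], 0.3]
    - [[0, 0, -0.01], [0, 0, 0], 0.3]
    - [[0, 0, -0.01], [0, 0, 0], 0.3]
    - [[0, 0, -0.01], [0, 0, 0], 0.3]
  squeeze: 5

```text
clock: 13.62
eef_pos: [0.6672, 0.0189, 0.057]
orientation: [[0.925, 0.379, -0.0], [0.379, -0.925, 0.0], [-0.0, -0.0, -1.0]]
ft_force: [-0.7, 0.1, -0.4]
gripper_width: 0.0643
finger_force: 0.0
```

Call:
play_rows:
  rows:
    - [[0, 0, 0.03], [0, 0, 0], 0.3]
    - [[0, 0, 0.05], [0, 0, 0], 0.3]
    - [[0, 0, 0.066], [0, 0, 0], 0.45]
    - [[0, 0, 0.066], [0, 0, 0], 0.6]
    - [[0, 0, 0.066], [0, 0, 0], 0.75]
  squeeze: 5

```text
clock: 14.25
eef_pos: [0.6676, 0.0188, 0.0245]
orientation: [[0.925, 0.379, 0.001], [0.379, -0.925, -0.0], [0.001, 0.0, -1.0]]
ft_force: [0.1, 0.9, 0.7]
gripper_width: 0.0365
finger_force: 0.0
```

Call:
play_rows:
  rows:
    - [[0, 0, 0], [0, 0, 0], 0.8]
    - [[0, 0, 0], [0, 0, 0], 0.8]
    - [[0, 0, 0], [0, 0, 0], 0.8]
  squeeze: 5

```text
clock: 14.62
eef_pos: [0.6679, 0.0186, 0.0248]
orientation: [[0.925, 0.379, 0.001], [0.379, -0.925, -0.0], [0.001, 0.001, -1.0]]
ft_force: [2.0, -1.0, 0.7]
gripper_width: 0.0301
finger_force: 5.0
```

The lamp is gripped at 30 mm. Turning it anticlockwise about the plate axis, first by 40°.

Call:
play_rows:
  rows:
    - [[-0.0014, -0.0156, 0], [0, 0, -0.0278], 0.8]
    - [[-0.0054, -0.0308, 0], [0, 0, -0.0556], 0.8]
    - [[-0.0121, -0.045, 0], [0, 0, -0.0833], 0.8]
    - [[-0.0211, -0.0579, 0], [0, 0, -0.1111], 0.8]
    - [[-0.0211, -0.0579, 0], [0, 0, -0.1111], 0.8]
  squeeze: 12

```text
clock: 15.25
eef_pos: [0.6475, 0.0409, 0.0248]
orientation: [[0.466, 0.885, 0.002], [0.885, -0.466, -0.001], [-0.0, 0.003, -1.0]]
ft_force: [4.2, -3.3, -0.1]
gripper_width: 0.0298
finger_force: 12.0
```

Call:
play_rows:
  rows:
    - [[-0.0014, -0.0156, 0], [0, 0, -0.0278], 0.8]
    - [[-0.0054, -0.0308, 0], [0, 0, -0.0556], 0.8]
    - [[-0.0054, -0.0308, 0], [0, 0, -0.0556], 0.8]
    - [[-0.0054, -0.0308, 0], [0, 0, -0.0556], 0.8]
  squeeze: 12

```text
clock: 15.75
eef_pos: [0.633, 0.0455, 0.0248]
orientation: [[0.14, 0.99, 0.003], [0.99, -0.14, -0.001], [-0.001, 0.003, -1.0]]
ft_force: [3.3, -4.2, -0.4]
gripper_width: 0.03
finger_force: 12.0
```

```bash
python3 -c "
from h import *
goal((.66,.08,.03),P[2]+1.0472)
"
```

```text
pos [0.633  0.0455 0.0248] yaw 1.4308 F [ 3.3 -4.2 -0.4] w 0.029969971208374146 t 15.75
shift [ 0.0757  0.0438 -0.0104] turn [0.0004 0.0001 0.0001]
```

Turned 1.04 rad. Releasing and going back to the handle.

Call:
play_rows:
  rows:
    - [[0, 0, 0], [0, 0, 0], 0.5]
    - [[0, 0, 0], [0, 0, 0], 0.3]
    - [[0, 0, 0], [0, 0, 0], 0.3]
    - [[0, 0, -0.1], [0, 0, 0], 0.3]
    - [[0, 0, -0.22], [0, 0, 0], 0.3]

```text
clock: 16.38
eef_pos: [0.6301, 0.0468, 0.1337]
orientation: [[0.135, 0.991, -0.004], [0.991, -0.135, 0.001], [0.0, -0.004, -1.0]]
ft_force: [0.8, -0.2, 0.5]
gripper_width: 0.0645
finger_force: 0.0
```

Call:
play_rows:
  rows:
    - [[0, 0, -0.02], [0, 0, 0], 0.3]
    - [[0, 0, -0.02], [0, 0, 0], 0.3]

```text
clock: 16.62
eef_pos: [0.632, 0.0465, 0.1447]
orientation: [[0.135, 0.991, 0.001], [0.991, -0.135, -0.0], [0.0, 0.001, -1.0]]
ft_force: [-0.6, -1.0, -1.4]
gripper_width: 0.0645
finger_force: 0.0
```

```bash
python3 -c "
from h import *
goal((.5600,-.0262,.067),P[2]+.91)
im=imaging.capture('scene')[170:310,225:400]
t=imaging.capture('top')[180:320,260:430]
cv2.imwrite('pics/c7.png',np.hstack([cv2.resize(i,(400,330),interpolation=cv2.INTER_CUBIC) for i in (im,t)])[:,:,::-1])
"
```

```text
pos [0.632  0.0465 0.1447] yaw 1.4357 F [-0.6 -1.  -1.4] w 0.06452608806722229 t 16.625
shift [-0.1636 -0.1232  0.1552] turn [ 0.0002 -0.      0.0227]
```

View pics/c7.png

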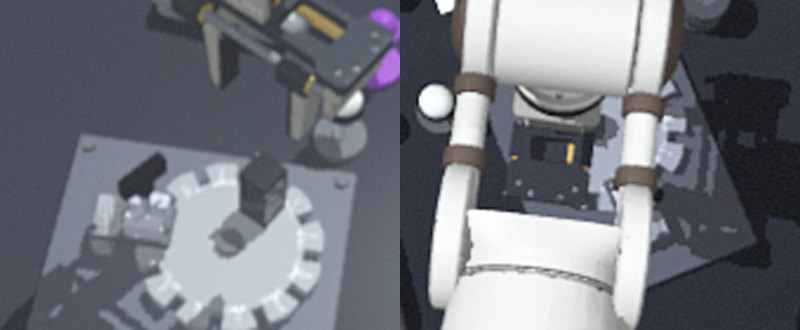

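The lamp now faces the detector and the handle at scene crop (143,178) is held out, twisted. Going back to it.

Call:
play_rows:
  rows:
    - [[-0.08, -0.06, 0], [0, 0, 0.011], 0.3]
    - [[-0.1636, -0.1232, 0], [0, 0, 0.0227], 0.3]
    - [[-0.1636, -0.1232, 0], [0, 0, 0.0227], 0.3]
    - [[-0.1636, -0.1232, 0.08], [0, 0, 0.0227], 0.3]
    - [[-0.1636, -0.1232, 0.154], [0, 0, 0.0227], 0.3]
  squeeze: 5

```text
clock: 17.35
eef_pos: [0.5594, -0.0257, 0.0651]
orientation: [[0.274, 0.962, -0.001], [0.962, -0.274, 0.001], [0.0, -0.001, -1.0]]
ft_force: [0.7, 0.3, -0.3]
gripper_width: 0.0642
finger_force: 0.0
```

Call:
play_rows:
  rows:
    - [[0, 0, 0], [0, 0, 0], 0.6]
    - [[0, 0, 0], [0, 0, 0], 0.8]
    - [[0, 0, 0], [0, 0, 0], 1]
    - [[0, 0, 0], [0, 0, 0], 1]
    - [[0, 0, 0], [0, 0, 0], 1]
  squeeze: 8

```text
clock: 17.98
eef_pos: [0.5601, -0.0264, 0.0679]
orientation: [[0.274, 0.962, 0.001], [0.962, -0.274, -0.0], [0.0, 0.001, -1.0]]
ft_force: [-1.3, 0.6, 2.2]
gripper_width: 0.0162
finger_force: 1.5
```

Call:
play_rows:
  rows:
    - [[0, 0, 0], [0, 0, 0], 1]
    - [[0, 0, 0], [0, 0, 0], 1]
    - [[0, 0, 0], [0, 0, 0], 1]
  squeeze: 20

```text
clock: 18.35
eef_pos: [0.5602, -0.0265, 0.0683]
orientation: [[0.274, 0.962, 0.001], [0.962, -0.274, -0.0], [-0.0, 0.001, -1.0]]
ft_force: [-2.2, 1.1, 5.8]
gripper_width: 0.012
finger_force: 24.1
```

Gripped. Twisting back.

Call:
play_rows:
  rows:
    - [[0, 0, -0.003], [0, 0, 0.028], 1]
    - [[0, 0, -0.003], [0, 0, 0.056], 1]
    - [[0, 0, -0.003], [0, 0, 0.084], 1]
    - [[0, 0, -0.003], [0, 0, 0.112], 1]
    - [[0, 0, -0.003], [0, 0, 0.138], 1]
  squeeze: 25

```text
clock: 18.98
eef_pos: [0.5591, -0.0259, 0.067]
orientation: [[0.913, 0.408, -0.001], [0.408, -0.913, 0.001], [-0.0, -0.001, -1.0]]
ft_force: [4.2, 0.3, -10.4]
gripper_width: 0.012
finger_force: 28.3
```

Call:
play_rows:
  rows:
    - [[0, 0, 0], [0, 0, 0.008], 1]
    - [[0, 0, 0], [0, 0, 0.008], 1]
    - [[0, 0, 0.012], [0, 0, 0.008], 1]
    - [[0, 0, 0.024], [0, 0, 0.008], 1]
    - [[0, 0, 0.034], [0, 0, 0.008], 1]

```text
clock: 19.6
eef_pos: [0.5598, -0.0261, 0.0522]
orientation: [[0.93, 0.368, -0.0], [0.368, -0.93, 0.0], [0.0, -0.0, -1.0]]
ft_force: [-6.1, 4.7, 17.1]
gripper_width: 0.0118
finger_force: 29.2
```

Call:
play_rows:
  rows:
    - [[0, 0, 0], [0, 0, 0], 1]
    - [[0, 0, 0], [0, 0, 0], 1]

```text
clock: 19.85
eef_pos: [0.5595, -0.026, 0.0524]
orientation: [[0.93, 0.368, -0.0], [0.368, -0.93, 0.0], [-0.0, -0.001, -1.0]]
ft_force: [-2.8, 3.7, 2.5]
gripper_width: 0.0121
finger_force: 28.6
```

It dropped 16 mm, so the pin is home. Releasing and retreating.

Call:
play_rows:
  rows:
    - [[0, 0, 0], [0, 0, 0], 0.6]
    - [[0, 0, 0], [0, 0, 0], 0.4]
    - [[0, 0, 0], [0, 0, 0], 0.3]
    - [[0, 0, -0.1], [0, 0, 0], 0.3]
    - [[0, 0, -0.22], [0, 0, 0], 0.3]

```text
clock: 20.48
eef_pos: [0.5585, -0.0263, 0.1617]
orientation: [[0.93, 0.367, -0.003], [0.367, -0.93, 0.001], [-0.003, -0.002, -1.0]]
ft_force: [1.1, -0.5, 0.6]
gripper_width: 0.0595
finger_force: 0.0
```

Call:
play_rows:
  rows:
    - [[-0.1, 0.06, 0], [0, 0, 0], 0.3]
    - [[-0.2, 0.12, 0], [0, 0, 0], 0.3]
    - [[-0.3, 0.18, 0], [0, 0, 0], 0.3]
    - [[-0.36, 0.28, -0.05], [0, 0, 0], 0.3]
    - [[-0.36, 0.28, -0.05], [0, 0, 0], 0.3]

```text
clock: 21.1
eef_pos: [0.4437, -0.2269, 0.1889]
orientation: [[0.932, 0.362, 0.003], [0.362, -0.932, -0.004], [0.002, 0.005, -1.0]]
ft_force: [0.5, 0.2, 0.4]
gripper_width: 0.0644
finger_force: 0.0
```

```bash
python3 -c "
from h import *
im=imaging.capture('scene')[170:370,225:450]
t=imaging.capture('top')[150:330,230:430]
cv2.imwrite('pics/c8.png',np.hstack([cv2.resize(i,(400,360),interpolation=cv2.INTER_CUBIC) for i in (im,t)])[:,:,::-1])
"
```

```text
(no output)
```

View pics/c8.png

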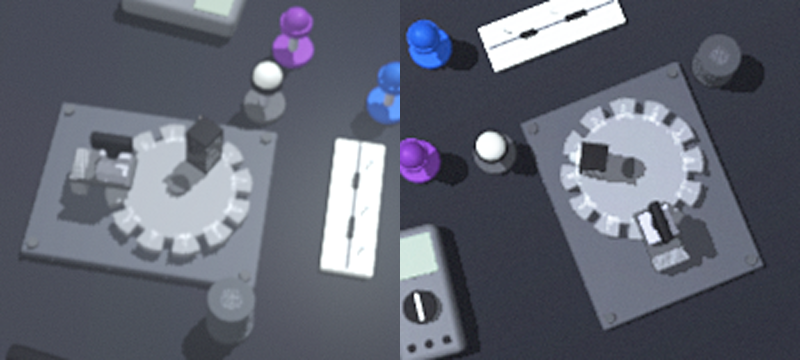

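The final view shows the lamp facing the white dome, the bar back in line with the slot at scene (288,250) as at the start, and everything else in place.

```bash
python3 -c "
from rig import r
print(r.job_done())"
```

```text
the job is handed in; nothing more can be done
None
```

The lamp is turned to the +1.047 index position facing the white-domed detector, the pin has dropped home to lock the plate, nothing else looks moved in the final view, and the job was handed in at about 21 s of the 64 s (no verdict was returned).

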